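# Release and push out the counter scale's battery pack

## Robot

A 7-joint arm with a two-finger parallel gripper is mounted at the origin on the work surface. World frame = base frame: x ahead of the robot, y to its left, z up, the work surface at z = 0. Lengths are in mm, angles in rad, forces in N, time in s.
With the tool pointing down it reaches from about 425 to 1025 mm from the base axis. Payload 3.6 kg.
Tool frame: the origin (TCP) lies midway between the tips of the shut fingers; the grasp point (between the pads) lies r.grip_point_offset behind it (r.grip_point_offset is the distance from the TCP to the grasp point, in mm); z points along the fingers, y is the line along which they close (so a half turn about z gives the same grasp; the last joint's range is limited). The gripper opens to 85 mm and grips with 20 to 120 N. Pads are 22 mm wide; open, the fingers measure 114 mm over their backs; the gripper's body (76 mm by 85 mm) begins 54 mm behind the grasp point. The pads swing forward as they close: fully open they stand 13 mm farther back than shut.
Start: joints at [-1.321, 0.591, 0.048, 1.609, -0.033, 0.943, -0.034], TCP at [244.369, 682.578, 231.302] pointing down, gripper open.
Joint ranges: [-2.69, 2.69], [-0.47, 2.24], [-1.27, 1.36], [0.19, 2.51], [-1.53, 4.68], [0.08, 2.07], [-3.09, 3.09]. Speed limits (rad/s): [2.57, 2.57, 3.14, 3.14, 3.14, 3.14, 3.14].

## Interface

Orientations are given as a rotation vector (axis times angle).
In Python, from plant import r, readout, optics, nets gives the robot as it stands. The module is installed in compiled form; this text tells all that it offers. Calls block until the motion is done:
- r.goto(position, orientation): joint-space move of the TCP to a pose.
- r.move_l(position, frame=None, speed=150): straight line of the TCP; frame=None keeps the orientation; speed is the mean speed in mm/s.
- r.goto_joints(angles): joint-space move.
- r.move_gripper(opening, grasp_force=None): finger opening in mm; grasp_force is the grip in N (None keeps the last); returns when the fingers have stopped.
- r.dwell(seconds).
- r.solve_ik(position, orientation): joint angles nearest the present ones, or None.
- readout.state(): the state.
- optics.read_camera(name): name is "side" or "top" or "wrist"; returns a dict with "frame" (420x560x3 uint8, blue, green, red), "K" (3x3 intrinsics, pixels), "T" (4x4, takes a point from camera to world coordinates). Camera axes: x right, y down, z forward; pixel columns grow to the right and rows downward; lengths in mm; the calibration is good to about 2 mm. The wrist camera is an equidistant fisheye: a pixel r from the principal point sees the ray r / f radians off the axis. A picture is of the moment at which its call begins. There is no depth.
A pose or a line that the arm cannot do raises r.Unreachable and nothing moves.
- r.close_job(): hands the job in; it is judged then, once.
Trained networks look in a picture, given as the dict that the camera call returned (one of the last four; its "shot" number tells which), for a name from the list of things; names that differ only in an ending like _2 or _b are one class to them, and where a whole thing is asked for, a point or a joint stands for the part that bears it (a point fixed in the world has none). Each returns a list of dicts, best first, with "confidence" (0 to 1); they miss things now and then, are a little off and sometimes report something else, mostly with a low value. They report only what shows in the picture. A call takes as long as a camera call. They do not tell look-alikes from the thing itself.
- nets.search_frame(picture, target): "rect" ([left, top, right, bottom] in pixels, round what is visible of it).
The state is a dict: "time_s": time; "joint_positions": joint angles; "dq": joint speeds; "joint_torque": joint torques, N m; "position": TCP position; "tcp_rot": TCP orientation; "contact_force": force on the tool from outside, world axes, zero at the start; "ft_torque": the same for the moment, N m; "grip_width": finger opening in mm; "finger_force": force on a finger pad.
Only numpy, scipy, OpenCV 4.12 (cv2) and the standard library are available. Lean on these libraries where they do the work, as an engineer would, in place of code of your own. Each camera call takes 0.05 s, during which the arm holds its last target. There are 200 camera calls.

## Task

The counter scale's battery pack has to come out for a swap. Take the pin tool from its wooden block, press the red release button at the bottom of the pack's small hole fully down and, keeping it held down, gently push the pack out along its runners (the way the yellow arrow points) until it comes up against its stop; then stand the pin tool back in the hole of its block and let go of it, with the pack left out. Do not touch the pack or the scale with the gripper, and leave everything else on the counter alone.

Things in the scene. Friction and masses are not known exactly. Their poses are not given: they have to be found in the camera images.
- pin_grip (a point): Centre of the pin tool's orange handle (loose, 60 g), which stands upright in the wooden block, steel pin down. Handle 18 x 18 mm square, sides parallel to this frame's x and y, 70 mm tall; z points up along the tool. The 6 mm pin reaches 40 mm below the handle. The handle's underside, 35 mm below this point, rests on the block's top.
- pin_tip (a point): Tip of the pin tool's steel pin, on its axis; z points from here up along the tool (handle's centre 75 mm up).
- block_hole (a point): Mouth centre of the hole in the top of the fixed wooden tool block (80 x 80 mm, top 50 mm above the counter). The hole is 12 mm wide, lightly chamfered, and goes right through.
- bore (a point): Mouth centre of the 11 mm round hole, ringed in red, in the middle of the grey battery pack's top, for the pack at home: this frame is fixed to the scale and level, it does not follow the pack. Chamfer 1.5 mm; walls 18 mm deep. The pack (56 mm in x, 80 mm in y, 22 mm tall) slides out along about -y, as the yellow arrow at its outer end points. x points to the scale's back.
- button (a point): Top centre of the red release button in that hole, up, pack at home (frame fixed and level as bore): 6 mm below the mouth. It goes down 6.5 mm; spring 2 N at first, 4.6 N at the bottom. From 5.5 mm down the pack is free; the catch has teeth over the first 34 mm of the way and locks again if the button rises. Hold it down with 6 to 12 N. Take side load off before pressing.
- scale: White counter scale, fixed, 270 mm (x) by 280 mm (y), origin under its middle, x to its back. The pack's bay is at its right front corner (hole at x -97, y -95, z 50 mm). The steel platter begins 52 mm behind the hole, 24 mm higher than the pack. On adjustable feet: the hole's mouth is 50 to 60 mm above the counter.
- pack (a joint): How far the pack has slid out, m: 0 = home, latched; 0.040 = at its stop. It stays where left; runner friction about 2 N; the pin pushes it by the hole's wall. Its runners are not level: it rises or sinks by up to 0.18 rad (7 mm in all) on the way, unmeasured and different each time, so follow the button by feel. Over 18 N on the button, or 25 N (down and side added) of the pin on pack or scale, breaks it.
Not all that is in view belongs to the job. Of the things shaped like the part that bears pin_grip, the orange one is meant. Leave any purple look-alike of the part that bears block_hole alone.

How it is judged:
By the outcome, as a careful person would: the job done as asked, in the order asked, and still so for the second after the job is handed in, with the robot touching nothing.
It also fails if it takes over 72 s, if anything falls off the work surface, if the arm or the gripper's body presses on something with over 40 N, if the wrist force passes 120 N, or if a joint passes its speed limit or range.

## Working session

There is one attempt and no reset: what is moved stays moved. The work goes in short steps, each a Python script; the robot and the scene stay as the last script left them, time stands still between calls to the robot, and variables do not carry over. Pictures are saved under pics/ and viewed, at most 10 in all, crops included, and the job is handed in when it is done.

```bash
mkdir -p pics; cat > h.py <<'E'
import numpy as np, cv2
from plant import r, readout, optics, nets
E
python3 - <<'E'
from h import *
print(readout.state(), r.grip_point_offset)
ims=[]
for c in ("top","side"):
    p=optics.read_camera(c); ims.append(p["frame"]); cv2.imwrite(f"pics/{c}0.png",p["frame"])
    print(c,p["K"].tolist(),p["T"].round(4).tolist())
    for t in ("pin_grip","block_hole","bore","scale","pack","button"):
        print(t,[(np.round(d["rect"]).tolist(),round(d["confidence"],2)) for d in nets.search_frame(p,t)][:4])
E
```

```text
{'time_s': 0.0, 'joint_positions': array([-1.32050235,  0.59211198,  0.04830351,  1.60985575, -0.03330254,
        0.94274096, -0.03368427]), 'dq': array([-8.15218437e-04,  5.10921961e-04, -1.14009542e-05, -6.96757080e-05,
       -9.19187624e-04,  1.02361417e-03,  1.61526189e-03]), 'joint_torque': array([-2.05870156e-04, -5.48705399e+01,  1.54648874e+00, -1.98123121e+01,
        9.31949238e-03,  8.70615011e-03, -3.23527061e-06]), 'position': array([244.07740807, 681.76924529, 230.13370792]), 'tcp_rot': array([-0.53718807, -3.09505085,  0.0036056 ]), 'contact_force': array([ 0.47148477, -0.44363017,  0.46082335]), 'ft_torque': array([ 0.01437349,  0.03319898, -0.00468181]), 'finger_force': 0.0, 'grip_width': 85.51570542417763} 18.700000000000003
top [[478.7667297775315, 0.0, 272.7397235556315], [0.0, 478.7667297775315, 205.55922610754968], [0.0, 0.0, 1.0]] [[-0.0135, -0.9855, 0.169, 320.9242], [-0.9999, 0.0135, -0.0009, -8.615], [-0.0014, -0.169, -0.9856, 1093.3813], [0.0, 0.0, 0.0, 1.0]]
pin_grip [([368.0, 191.0, 385.0, 206.0], 0.71), ([375.0, 141.0, 388.0, 157.0], 0.68)]
block_hole 
[... 267 characters left out ...]
 257.0], 0.19)]
button [([127.0, 96.0, 281.0, 254.0], 0.58)]
side [[398.5937116760839, 0.0, 280.33560220901273], [0.0, 398.5937116760839, 207.2886162242646], [0.0, 0.0, 1.0]] [[0.7318, -0.4586, 0.5041, 145.0168], [-0.6815, -0.4942, 0.5397, -425.1234], [0.0016, -0.7385, -0.6742, 575.187], [0.0, 0.0, 0.0, 1.0]]
pin_grip [([357.0, 251.0, 378.0, 292.0], 0.95), ([403.0, 228.0, 425.0, 274.0], 0.74)]
block_hole [([290.0, 341.0, 364.0, 419.0], 0.89), ([327.0, 265.0, 397.0, 331.0], 0.7)]
bore [([358.0, 249.0, 377.0, 288.0], 0.75), ([174.0, 117.0, 335.0, 238.0], 0.66)]
scale [([169.0, 117.0, 335.0, 236.0], 0.94)]
pack [([196.0, 190.0, 239.0, 229.0], 0.65)]
button [([175.0, 116.0, 338.0, 239.0], 0.96)]
```

View pics/top0.png

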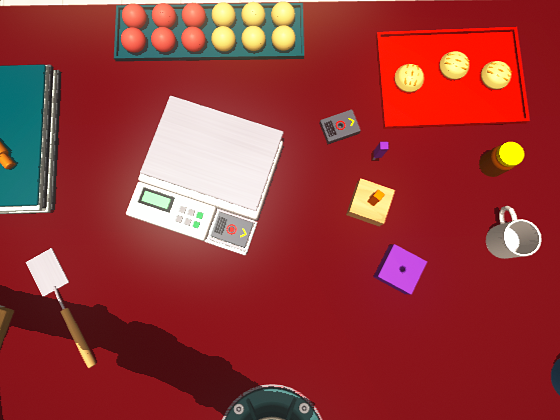

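View pics/side0.png

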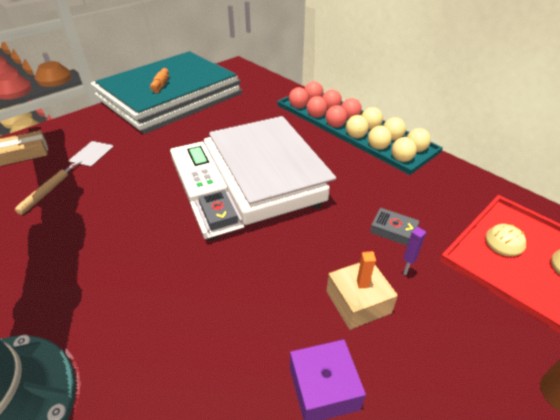

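Two orange/purple pins: the orange one at (377,198) stands in the wooden block (371,202). The purple pin (381,150) and purple block (402,270) are look-alikes. There are two packs: the one in the scale's bay at (231,230) is meant, and the loose one at (341,126) is a spare. I'll confirm with a crop and triangulate roughly.

```bash
cat >> h.py <<'E'
def ray(p,u,v):
    K,T=p["K"],p["T"]
    d=np.array([(u-K[0,2])/K[0,0],(v-K[1,2])/K[1,1],1.])
    if p.get("fish"):
        rr=np.hypot(d[0],d[1]); d=np.array([*(d[:2]/max(rr,1e-9)*np.sin(rr)),np.cos(rr)])
    return T[:3,3],T[:3,:3]@(d/np.linalg.norm(d))
def onz(p,u,v,z):
    o,d=ray(p,u,v); return o+d*(z-o[2])/d[2]
def tri(*obs):
    A=np.zeros((3,3));b=np.zeros(3)
    for p,u,v in obs:
        o,d=ray(p,u,v);M=np.eye(3)-np.outer(d,d);A+=M;b+=M@o
    x=np.linalg.solve(A,b)
    return x
def wrist():
    p=optics.read_camera("wrist"); p["fish"]=True; return p
E
python3 - <<'E'
from h import *
t=optics.read_camera("top");s=optics.read_camera("side")
f=t["frame"]
a=cv2.resize(f[170:235,335:410],(400,347),interpolation=cv2.INTER_CUBIC);b=cv2.resize(f[195:260,195:270],(400,347),interpolation=cv2.INTER_CUBIC)
cv2.imwrite("pics/crop.png",np.hstack([a,b]))
print("pin",tri((t,376.5,198),(s,367,270)))
print("ring",onz(t,231.5,229.5,55),onz(s,217,206,55))
for q in ((127,213),(247,254),(171,97),(283,131)): print(onz(t,*q,50))
E
```

```text
pin [ 507.12403676 -231.73962805   89.81445644]
ring [447.18489738  81.10327936  55.        ] [446.33376157  77.69332186  55.        ]
[487.56739154 312.12421033  50.        ]
[393.75645417  47.78775587  50.        ]
[756.46323261 221.0869787   50.        ]
[671.31399861 -35.22310694  50.        ]
```

View pics/crop.png

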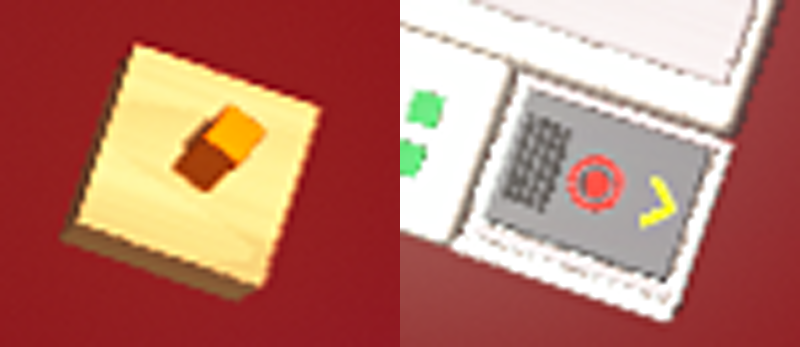

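The crop confirms the orange handle in the wooden block, turned about 35° in the image. On the right is the pack with its red ring and button at home in the bay, arrow pointing right. Next I'll look with the wrist camera over the scale and the pin.

```bash
cat >> h.py <<'E'
from scipy.spatial.transform import Rotation as Ro
def ori(deg): # tool down, closing axis (y) at angle deg in world
    a=np.radians(deg); y=np.array([np.cos(a),np.sin(a),0]); z=np.array([0,0,-1.]); x=np.cross(y,z)
    return Ro.from_matrix(np.stack([x,y,z],1)).as_rotvec()
E
python3 - <<'E'
from h import *
for d in (54.5,234.5):
    for P in ([447,79,200],[507,-232,200]):
        q=r.solve_ik(P,ori(d)); print(d,None if q is None else np.round(q,2))
d=54.5
ims=[]
for n,P in (("w_scale",[447,79,210]),("w_pin",[507,-232,240])):
    r.goto(P,ori(d)); r.dwell(.3); p=wrist(); ims.append(p["frame"]); cv2.imwrite(f"pics/{n}.png",p["frame"])
    np.savez(f"{n}.npz",**{k:p[k] for k in ("K","T","frame")})
    print(n,p["K"][0].round(1),p["K"][1,2],p["T"].round(3).tolist(),readout.state()["position"],readout.state()["time_s"])
    for t in ("bore","pack","pin_grip","block_hole"):
        print(t,[(np.round(e["rect"],1).tolist(),round(e["confidence"],2)) for e in nets.search_frame(p,t)][:3])
print(readout.state()["joint_positions"].round(2), readout.state()["contact_force"])
E
```

```text
54.5 [-0.47  0.31  0.24  2.24 -0.13  0.61  0.81]
54.5 [-0.03  0.47  0.51  2.03 -0.34  0.72  1.65]
234.5 [-1.1   0.58  1.19  2.26 -0.78  0.81 -1.57]
234.5 [-0.32  0.63  1.    2.04 -0.71  0.86 -1.11]
w_scale [325.2   0.  283. ] 215.13573247037002 [[0.58, 0.774, 0.254, 382.053], [0.815, -0.551, -0.181, 125.972], [-0.0, 0.312, -0.95, 351.636], [0.0, 0.0, 0.0, 1.0]] [447.03603653  79.22423546 209.95033264] 3.425
bore [([234.2, 105.9, 511.7, 380.8], 0.56)]
pack [([241.9, 156.8, 337.2, 233.5], 0.56), ([113.9, 378.8, 129.2, 398.6], 0.44)]
pin_grip []
block_hole [([105.9, 315.7, 142.1, 378.0], 0.8)]
w_pin [325.2   0.  283. ] 215.13573247037002 [[0.579, 0.775, 0.254, 442.2], [0.816, -0.55, -0.181, -184.316], [-0.0, 0.312, -0.95, 381.625], [0.0, 0.0, 0.0, 1.0]] [ 507.21306356 -231.08804748  239.96965477] 5.1833
bore [([428.2, 0.8, 559.7, 212.3], 0.85)]
pack [([441.2, 0.0, 510.1, 30.2], 0.93)]
pin_grip [([276.1, 183.2, 298.7, 223.5], 0.86), ([316.8, 259.5, 342.2, 311.5], 0.64)]
block_hole [([121.7, 66.6, 209.8, 154.6], 0.97), ([239.2, 142.3, 331.7, 232.1], 0.74)]
[ 0.1   0.38  0.32  1.99 -0.17  0.79  1.47] [0.22094243 0.1623213  0.92171514]
```

View pics/w_scale.png

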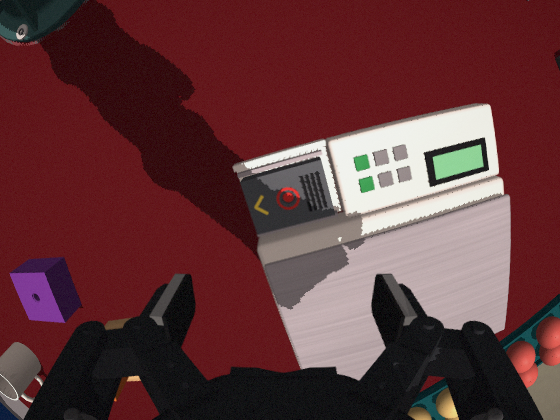

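View pics/w_pin.png

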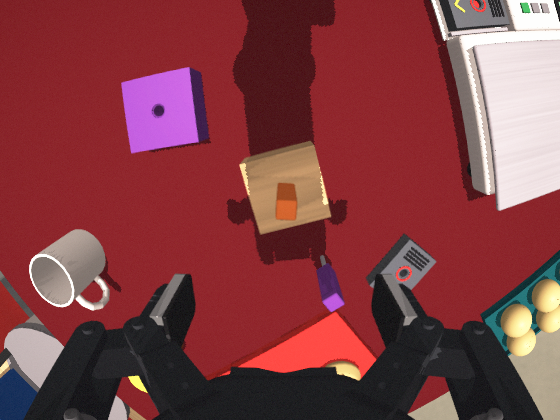

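The scale view shows the red ring/button at (288,198) with the pack at home. The pin view shows the orange handle (top face about 276–298 × 200–221) on the wooden block, corners (240,163), (313,142), (330,213), (261,233), with the purple pin off to the side at (332,290). Now I'll segment these for accuracy.

```bash
python3 - <<'E'
from h import *
def ld(n):
    z=np.load(n+".npz"); return dict(K=z["K"],T=z["T"],frame=z["frame"],fish=True)
def seg(f,box,fn):
    l,t,r_,b=box; h=cv2.cvtColor(f,cv2.COLOR_BGR2HSV)[t:b,l:r_].astype(int); ys,xs=np.nonzero(fn(h)); return xs+l,ys+t
P=ld("w_pin");S=ld("w_scale")
# handle top: bright part
top=lambda h:(h[...,0]>=4)&(h[...,0]<16)&(h[...,1]>190)
xs,ys=seg(P["frame"],(265,175,310,228),lambda h:top(h)&(h[...,2]>150))
print("orange",len(xs),xs.min(),xs.max(),ys.min(),ys.max())
h=cv2.cvtColor(P["frame"],cv2.COLOR_BGR2HSV)
print(h[205:222:5,280:296:5].tolist()); print(h[185:200:5,283:295:5].tolist())
m=ys>=200
rc=cv2.minAreaRect(np.c_[xs,ys][m].astype(np.float32));print(rc)
c=cv2.boxPoints(rc); W=np.array([onz(P,*q,120) for q in c]); print("top corners",W.round(1).tolist(),"ctr",W.mean(0))
print("edge yaw",[round(np.degrees(np.arctan2(*(W[(i+1)%4]-W[i])[1::-1]))%90,1) for i in range(4)])
B=np.array([onz(P,*q,50) for q in ((240,163),(313,142),(330,213),(261,233))]);print("block",B.round(1).tolist(),B.mean(0),np.linalg.norm(B-np.roll(B,1,0),axis=1))
red=lambda h:((h[...,0]<5)|(h[...,0]>174))&(h[...,1]>130)&(h[...,2]>70)
xs,ys=seg(S["frame"],(270,183,305,213),red);print("ring w",len(xs),xs.min(),xs.max(),ys.min(),ys.max())
wu,wv=(xs.min()+xs.max())/2,(ys.min()+ys.max())/2
t=optics.read_camera("top");s=optics.read_camera("side")
cv2.imwrite("pics/x.png",t["frame"])
f0=cv2.imread("pics/top0.png");f1=cv2.imread("pics/side0.png")
xs,ys=seg(f0,(222,221,241,239),red);tu,tv=(xs.min()+xs.max())/2,(ys.min()+ys.max())/2
print("top",tu,tv,len(xs))
xs,ys=seg(f1,(207,199,227,211),red);su,sv=(xs.min()+xs.max())/2,(ys.min()+ys.max())/2
print("side",su,sv,len(xs),xs.min(),xs.max(),ys.min(),ys.max())
print("tri",tri((S,wu,wv),(t,tu,tv)),tri((S,wu,wv),(t,tu,tv),(s,su,sv)))
for z in(50,55,60):print(z,onz(S,wu,wv,z),onz(t,tu,tv,z),onz(s,su,sv,z))
# scale yaw: pack bay front edge & pack edges in wrist
for a,b,z in (((234,166),(325,141),50),((331,139),(489,104),50)):
    d=onz(S,*b,z)-onz(S,*a,z);print("yaw of +y",np.degrees(np.arctan2(d[1],d[0])))
for a,b in (((127,213),(247,254)),((171,97),(283,131))):
    d=onz(t,*a,60)-onz(t,*b,60);print("yaw top",np.degrees(np.arctan2(d[1],d[0])))
E
```

```text
orange 636 276 296 183 219
[[[10, 197, 215], [10, 200, 213], [10, 199, 213], [10, 197, 206]], [[10, 200, 210], [10, 202, 212], [10, 197, 215], [10, 198, 202]], [[10, 198, 210], [10, 201, 212], [10, 199, 213], [10, 199, 192]], [[15, 119, 174], [13, 132, 178], [12, 149, 183], [14, 130, 183]]]
[[[10, 197, 154], [11, 205, 152], [10, 196, 152]], [[10, 196, 155], [9, 191, 156], [10, 199, 156]], [[10, 199, 156], [10, 196, 155], [10, 196, 155]]]
((285.87548828125, 208.99221801757812), (19.586782455444336, 19.08775520324707), 3.5763344764709473)
top corners [[510.6, -240.6, 120.0], [497.6, -230.0, 120.0], [507.9, -217.3, 120.0], [521.1, -227.7, 120.0]] ctr [ 509.27516415 -228.94038959  120.        ]
edge yaw [np.float64(50.9), np.float64(50.9), np.float64(51.9), np.float64(50.9)]
block [[459.0, -250.7, 50.0], [484.7, -177.0, 50.0], [558.4, -204.6, 50.0], [533.8, -278.9, 50.0]] [ 508.98649398 -227.82047182   50.        ] [79.96772923 78.06691013 78.58475885 78.26578933]
ring w 280 276 299 187 209
top 231.5 228.5 49
side 217.0 205.5 50 212 222 202 209
tri [450.54404562  81.78043834  50.23990793] [449.95820382  81.98575555  51.53359879]
50 [451.18288522  81.9877135   50.        ] [449.99954081  81.53761012  50.        ] [450.10010861  83.71220244  50.        ]
55 [450.03697595  82.71681576  55.        ] [449.38099711  81.1055888   55.        ] [447.19558822  78.86787445  55.        ]
60 [448.89106668  83.44591803  60.        ] [448.76245341  80.67356749  60.        ] [444.29106784  74.02354646  60.        ]
yaw of +y 70.0497602460269
yaw of +y 70.23408310173164
yaw top 70.46062470803857
yaw top 71.62290401875936
```

```bash
python3 - <<'E'
from h import *
o=ori(51.2)
r.move_gripper(45,80)
r.goto([509.2,-228.7,130],o)
r.move_l([509.2,-228.7,66.5],speed=120)
r.move_gripper(0,80); r.dwell(.2)
s=readout.state();print(s["grip_width"],s["finger_force"],s["contact_force"],s["position"],s["tcp_rot"])
r.move_l([509.2,-228.7,118],speed=100); r.dwell(.3)
p=wrist();np.savez("w_lift.npz",K=p["K"],T=p["T"],frame=p["frame"]);s=readout.state();print(s["contact_force"],s["position"],s["time_s"],s["grip_width"])
cv2.imwrite("pics/lift.png",cv2.resize(p["frame"][120:320,180:400],(660,600),interpolation=cv2.INTER_CUBIC))
E
```

```text
17.012097977753985 77.83980131149292 [-0.15941254  0.35503553  6.19827411] [ 509.91731486 -229.03012796   67.54862268] [1.04302654e+00 2.96148194e+00 1.77245121e-04]
[ 0.0819654   0.2292899  -0.23691204] [ 508.93174    -228.62670875  117.54704446] 8.7333 17.197244417712497
```

View pics/lift.png

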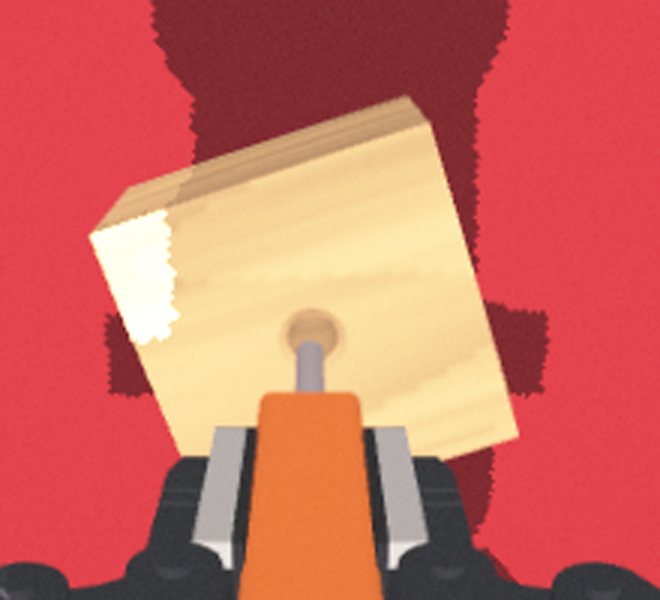

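The pin is lifted straight, its tip at full-frame pixel (283.3, 235) and the block hole at (284.3, 231.3). Next I'll compute the tip and hole in world coordinates and hover over the bore.

```bash
python3 - <<'E'
from h import *
z=np.load("w_lift.npz");P=dict(K=z["K"],T=z["T"],fish=True)
print("tip",onz(P,283.4,235,61.3),"hole",onz(P,284.3,231.2,50))
o=ori(51.2)
r.move_l([509.2,-228.7,190],speed=200)
r.goto([450,82,190],o); r.move_l([450,82,55+56.3+14],speed=100); r.dwell(.4)
p=wrist();np.savez("w_bore.npz",K=p["K"],T=p["T"],frame=p["frame"]);s=readout.state();print(s["contact_force"],s["position"],s["tcp_rot"],s["time_s"])
cv2.imwrite("pics/bore.png",cv2.resize(p["frame"][185:285,230:340],(660,600),interpolation=cv2.INTER_CUBIC))
E
```

```text
tip [ 508.07849304 -227.36715602   61.3       ] hole [ 509.76977086 -227.92242978   50.        ]
[-0.19386891  0.64801993 -0.79999782] [450.08464126  82.1142026  125.49783236] [1.04312162e+00 2.96301114e+00 4.49277425e-04] 11.7
```

View pics/bore.png

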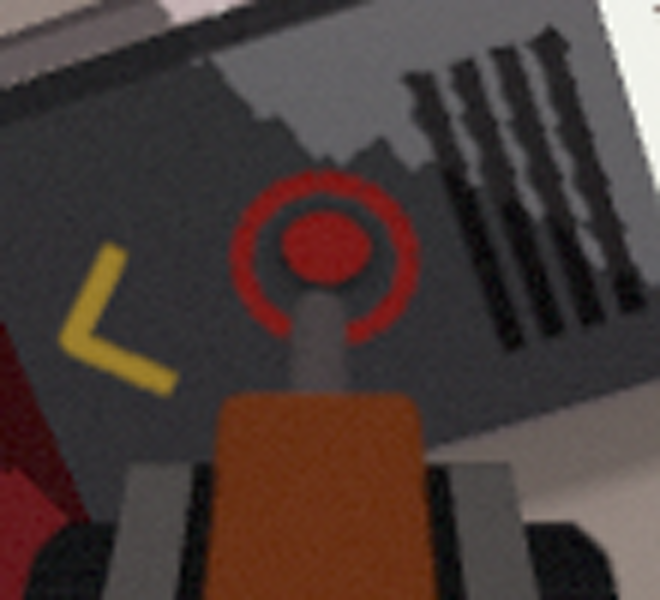

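The tip is at (283.3,234.7), the ring centre at (284.2,228), and the button is up in the hole.

```bash
python3 - <<'E'
from h import *
z=np.load("w_bore.npz");P=dict(K=z["K"],T=z["T"],fish=True)
S=np.load("w_scale.npz");S=dict(K=S["K"],T=S["T"],fish=True)
t=optics.read_camera("top")
tip=onz(P,283.3,235,69.2);print("tip",tip)
for zz in (50,52.5,55,57.5,60):
    b=onz(P,284.2,228,zz);print(zz,b,"delta",(b-tip)[:2], "ring dia",np.linalg.norm(onz(P,268.5,228,zz)-onz(P,299.8,228,zz)))
print(tri((P,284.2,228),(t,231.5,228.8)),tri((P,284.2,228),(S,287.5,198)),tri((P,284.2,228),(t,231.5,228.8),(S,287.5,198)))
E
```

```text
tip [449.49720962  83.23086334  69.2       ]
50 [451.68732195  82.32540348  50.        ] delta [ 2.19011234 -0.90545986] ring dia 22.331964675401807
52.5 [450.95248825  82.90183656  52.5       ] delta [ 1.45527863 -0.32902679] ring dia 22.074958904871124
55 [450.21765454  83.47826963  55.        ] delta [0.72044492 0.24740629] ring dia 21.817953134340375
57.5 [449.48282084  84.05470271  57.5       ] delta [-0.01438878  0.82383936] ring dia 21.560947363809625
60 [448.74798713  84.63113578  60.        ] delta [-0.74922249  1.40027244] ring dia 21.303941593278907
[450.28692121  82.03210085  51.00806364] [451.38373714  82.1940541   50.19290801] [450.48886721  82.07598161  51.10004183]
```

```bash
cat >> h.py <<'E'
def F(n=3):
    f=[]
    for _ in range(n): f.append(readout.state()["contact_force"]); r.dwell(.02)
    return np.mean(f,0)
E
python3 - <<'E'
from h import *
r.move_l([452.3,81.2,125.5],speed=60); r.dwell(.2); f0=F(8); np.save("f0.npy",f0); t0=readout.state()["time_s"]
for zz in np.arange(123,115.9,-1.):
    r.move_l([452.3,81.2,zz],speed=40); f=F()-f0
    if abs(f[2])>1.2 or np.hypot(*f[:2])>1.5: print("contact",zz,f); break
r.dwell(.2);p=wrist();s=readout.state();print(f0,F()-f0,s["position"],s["time_s"]-t0,s["time_s"])
np.savez("w_bore2.npz",K=p["K"],T=p["T"],frame=p["frame"])
cv2.imwrite("pics/bore2.png",cv2.resize(p["frame"][195:275,240:328],(660,600),interpolation=cv2.INTER_CUBIC))
E
```

```text
[ 0.1000002  -0.09787375 -0.87036302] [-0.622769    0.09257643  0.68869982] [452.32324874  81.1855727  116.01271606] 2.6500000000000004 14.9833
```

View pics/bore2.png

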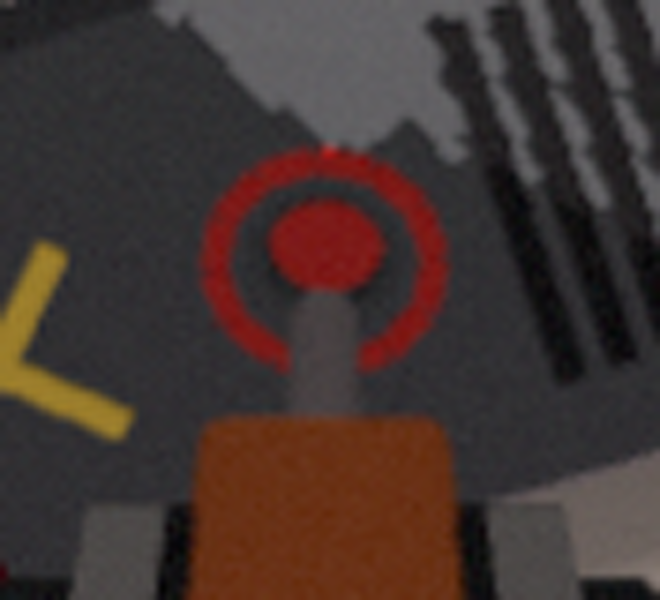

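Ring centre is at (283.3,229.8) and the pin tip centre at about (283.3,237), just short of the hole's centre as seen, still above the mouth with no contact.

```bash
python3 - <<'E'
from h import *
z=np.load("w_bore2.npz");P=dict(K=z["K"],T=z["T"],fish=True)
tip=onz(P,283.3,237,59.7);print("tip",tip)
for zz in (50,52,54,56):print(zz,(onz(P,283.3,229.8,zz)-tip)[:2])
E
```

```text
tip [452.71810451  81.42351167  59.7       ]
50 [-1.06962022  0.86708382]
52 [-1.66235691  1.34124918]
54 [-2.25509361  1.81541454]
56 [-2.84783031  2.2895799 ]
```

```bash
python3 - <<'E'
from h import *
f0=np.load("f0.npy"); x,y=450.5,82.6
r.move_l([x,y,116],speed=60); z=116.; last=0
while z>93:
    st=1.0 if last<1.0 else 0.5
    z-=st; r.move_l([x,y,z],speed=40); f=F()-f0
    if z<112: print(round(z,1),f.round(2))
    if np.hypot(*f[:2])>4 or f[2]>4.2 or f[2]-last>2.3: break
    last=f[2]
s=readout.state();print(s["position"],s["time_s"])
E
```

```text
111.0 [-0.41  0.33 -0.15]
110.0 [-0.34  0.45  0.35]
109.0 [-0.3  -0.23  0.53]
108.0 [-0.54 -0.38 -0.01]
107.0 [-0.32  0.08  0.36]
106.0 [-0.04 -0.38  0.47]
105.0 [0.   0.06 0.73]
104.0 [-0.46  0.12  0.39]
103.0 [-0.15  0.53  0.28]
102.0 [-0.65  0.22  2.52]
101.5 [-0.46 -0.33  2.52]
101.0 [0.04 0.07 2.8 ]
100.5 [0.05 0.22 3.41]
100.0 [-0.48  0.66  2.98]
99.5 [-0.5   0.65  3.41]
99.0 [-0.44  1.01  3.53]
98.5 [-0.21  1.12  4.03]
98.0 [0.23 0.98 3.82]
97.5 [0.01 1.54 4.54]
[450.65199823  82.69510534  97.54132093] 22.1833
```

```bash
python3 - <<'E'
from h import *
f0=np.load("f0.npy"); x,y,z=450.5,83.2,97.5
r.move_l([x,y,z],speed=20); print((F()-f0).round(2))
while z>93.5:
    z-=0.3; r.move_l([x,y,z],speed=20); f=F(4)-f0
    print(round(z,1),f.round(2))
    if abs(f[1])>1.: y+=.3*np.sign(f[1])
    if abs(f[0])>1.: x+=.3*np.sign(f[0])
    if f[2]>7.5: break
s=readout.state();print(x,y,s["position"],s["time_s"])
E
```

```text
[0.23 0.28 4.7 ]
97.2 [ 0.04 -0.77  4.48]
96.9 [ 0.61 -1.31  4.25]
96.6 [ 0.8  -0.77  4.71]
96.3 [ 0.65 -0.58  4.79]
96.0 [ 0.26 -0.25  4.99]
95.7 [ 0.62 -0.65  7.34]
95.4 [-0.07 -0.89  9.7 ]
450.5 82.9 [450.62596295  82.92042221  95.77604777] 24.7
```

```bash
cat > push.py <<'E'
from h import *
f0=np.load("f0.npy"); a=np.radians(70.3+180); d=np.array([np.cos(a),np.sin(a)]); n=np.array([-d[1],d[0]])
P0=np.array([450.5,82.9]); z=95.4; s=0.; c=0.; slope=0.
while s<46:
    f=F(3)-f0; e=f[2]-9.; al=-f[:2]@d; la=f[:2]@n
    if round(s*2)%4==0 or al>5: print(round(s,1),"z",round(z,2),"fz",round(f[2],1),"along",round(al,1),"lat",round(la,1),"c",round(c,2))
    if f[2]>14 or al>8: print("stop"); break
    dz=np.clip(e*.08,-.4,.4); z+=dz
    if abs(la)>1.2: c+=.15*np.sign(la)
    if abs(e)<2.5:
        slope=np.clip(slope+.2*dz,-.2,.2); st=1. if s<38 else .5; s+=st; z+=slope*st
    r.move_l([*(P0+s*d+c*n),z],speed=25)
st=readout.state(); print(s,c,z,slope,f,st["position"],st["time_s"])
np.save("push.npy",[*(P0+s*d+c*n),z])
E
python3 push.py
```

```text
0.0 z 95.4 fz 9.4 along -1.0 lat -0.3 c 0.0
2.0 z 95.46 fz 8.3 along 1.4 lat -0.1 c 0.0
4.0 z 95.33 fz 8.5 along 1.9 lat 0.1 c 0.0
6.0 z 95.21 fz 8.4 along 1.4 lat -0.1 c 0.0
8.0 z 95.06 fz 9.5 along 1.3 lat -0.3 c 0.0
10.0 z 95.03 fz 9.0 along 1.2 lat -0.9 c 0.0
12.0 z 94.93 fz 8.8 along 1.5 lat -0.5 c 0.0
14.0 z 94.86 fz 9.2 along 0.7 lat -0.5 c 0.0
16.0 z 94.81 fz 8.5 along 0.9 lat 0.3 c 0.0
18.0 z 94.69 fz 8.5 along 1.4 lat 0.1 c 0.0
20.0 z 94.57 fz 9.5 along 0.2 lat -0.3 c 0.0
22.0 z 94.53 fz 8.6 along 1.4 lat 0.2 c 0.0
24.0 z 94.41 fz 8.5 along 1.4 lat -0.1 c 0.0
26.0 z 94.28 fz 9.6 along 1.4 lat -0.9 c 0.0
28.0 z 94.23 fz 9.1 along 1.6 lat -0.2 c 0.0
30.0 z 94.16 fz 9.2 along 0.6 lat -0.6 c 0.0
32.0 z 94.1 fz 9.2 along 1.4 lat -0.4 c 0.0
34.0 z 94.05 fz 9.0 along 1.6 lat -0.0 c 0.0
36.0 z 93.91 fz 9.4 along 1.2 lat 0.0 c 0.0
38.0 z 93.88 fz 8.9 along 1.0 lat -0.4 c 0.0
40.0 z 93.78 fz 8.7 along 1.3 lat -0.1 c 0.0
42.0 z 93.71 fz 8.7 along 2.0 lat -0.6 c 0.0
44.0 z 93.58 fz 8.3 along 3.3 lat 0.4 c 0.0
46.0 -0.15 93.42863081605475 -0.0557846061425341 [0.6772472  3.60613375 8.30254437] [436.52893093  41.95561219  94.03353639] 40.9
```

The force along the push is rising while the tool lags its command by 2.8 mm, so the pack is against its stop. I'll press slightly more to confirm, then unload and lift out.

```bash
python3 - <<'E'
from h import *
f0=np.load("f0.npy"); a=np.radians(70.3+180); d=np.array([np.cos(a),np.sin(a)])
P=np.load("push.npy")
def go(ds,z):
    r.move_l([*(P[:2]+ds*d),z],speed=25); s=readout.state(); f=F(4)-f0
    print(ds,z,f.round(2),"along",round(-f[:2]@d,1),"travel",round((s["position"][:2]-[450.63,82.92])@d,2))
go(1,P[2]-.05); go(2,P[2]-.1)
go(-1,P[2]+.1); go(-2.5,P[2]+.1)
q=P[:2]-2.5*d
for zz in (97,100,104): 
    r.move_l([*q,zz],speed=40); print((F()-f0).round(2))
r.move_l([*q,150],speed=150); r.dwell(.1)
p=wrist(); cv2.imwrite("pics/out.png",p["frame"]); print(readout.state()["time_s"])
E
```

```text
1 93.37863081605475 [0.98 5.71 8.96] along 5.7 travel 43.55
2 93.32863081605475 [1.25 8.07 8.97] along 8.0 travel 43.73
-1 93.52863081605474 [0.9  2.63 9.07] along 2.8 travel 43.1
-2.5 93.52863081605474 [0.23 0.54 9.44] along 0.6 travel 42.72
[1.21 0.89 4.53]
[1.96 1.89 4.  ]
[1.88 2.68 2.47]
43.6917
```

View pics/out.png

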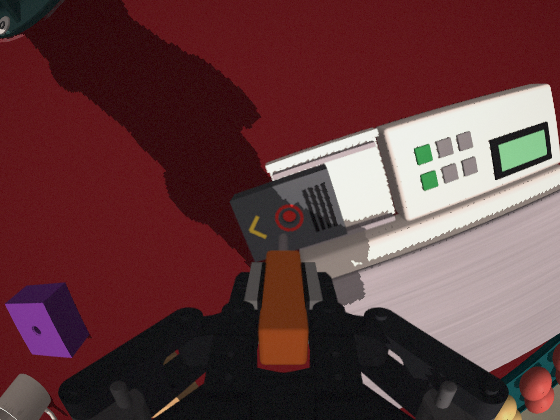

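The pack is fully out (arrow end beyond the bay, empty white bay behind it) and the pin is still held straight. Next: return the tool.

```bash
python3 - <<'E'
from h import *
o=ori(51.2); x,y=509.6,-228.3
s=readout.state()["position"]; r.move_l([*s[:2],190],speed=200)
r.goto([x,y,190],o); r.move_l([x,y,118],speed=120); r.dwell(.3); f0=F(8)
p=wrist(); cv2.imwrite("pics/ret.png",cv2.resize(p["frame"][185:285,230:340],(660,600),interpolation=cv2.INTER_CUBIC))
print(f0,readout.state()["time_s"],readout.state()["position"])
E
```

```text
[-0.00448052 -0.01429009 -0.43297182] 46.3583 [ 509.67693397 -228.3732819   118.21812581]
```

View pics/ret.png

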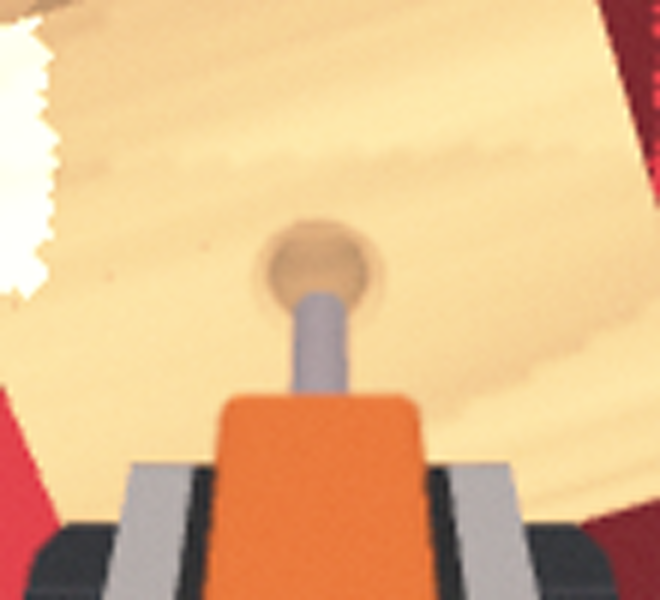

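The tip is at (283.5,237.5) and the hole at (283,230.3). I'll correct by the computed offset and insert.

```bash
python3 - <<'E'
from h import *
f0=np.array([0,0,-.43]); p=wrist()
dl=(onz(p,283,230.3,50)-onz(p,283.5,237.5,61.9))[:2]; print(dl)
if np.hypot(*dl)>3: raise SystemExit
x,y=np.array([509.6,-228.3])+dl
z=118.; r.move_l([x,y,109],speed=60); z=109.
while z>65:
    st=2. if z>72 else .7
    z-=st; r.move_l([x,y,z],speed=60); f=F(2)-f0
    if z<100 and np.hypot(*f[:2])>1.5: x,y=np.array([x,y])+.3*f[:2]/np.hypot(*f[:2])
    if np.hypot(*f[:2])>6 or f[2]>2.5: print("c",z,f); break
s=readout.state(); print(z,f,s["position"],s["time_s"])
E
```

```text
[-0.61403929  0.07113943]
c 66.79999999999998 [-0.70618325  0.71636546  7.26652893]
66.79999999999998 [-0.70618325  0.71636546  7.26652893] [ 509.09875976 -228.31450829   67.54895372] 53.7917
```

Seated at the expected height. I'll release, retreat, check, and hand in.

```bash
python3 - <<'E'
from h import *
s=readout.state()["position"]
r.move_gripper(45,20); r.move_l([s[0],s[1],150],speed=150); r.goto([s[0],s[1],240],ori(51.2)); r.dwell(.3)
p=wrist(); print([(np.round(e["rect"]),round(e["confidence"],2)) for e in nets.search_frame(p,"pin_grip")], readout.state()["time_s"],readout.state()["contact_force"])
t=optics.read_camera("top")["frame"]
cv2.imwrite("pics/final.png",np.hstack([cv2.resize(p["frame"],(400,300)),cv2.resize(t[190:265,190:290],(400,300))]))
E
```

```text
[(array([272., 184., 292., 223.]), 0.92), (array([321., 256., 330., 298.]), 0.73)] 55.7333 [0.09043944 0.28189049 0.16403965]
```

View pics/final.png

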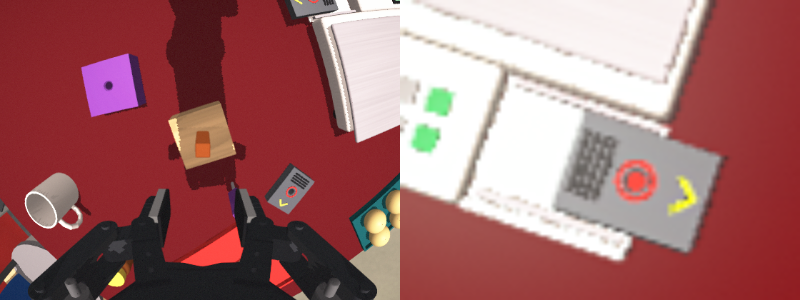

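The pin stands in its block (202,145 in the left half) and the pack is out (635,185 in the right half).

```bash
python3 -c "
from h import *
print(r.close_job())"
```

```text
the job is handed in; nothing more can be done
None
```

The job is handed in at about 56 s: the pack is out against its stop, and the pin tool is back upright in its wooden block and released (I viewed 11 pictures, one over the limit of 10).

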